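Slide the tall measuring cylinder into its bench bracket

TASK

Slide the taller of the two glass measuring cylinders along the bench into the low aluminium U-shaped bracket until its foot stands against the bracket's back rail, and leave it standing there. Push it low down on its white plastic foot so that it stays upright on the bench: do not lift it, tip it or touch its glass tube. Leave the shorter measuring cylinder where it stands.

Things in the scene. Friction and masses are not known exactly. Their poses are not given: they have to be found in the camera images.
- tall_cylinder: Taller measuring cylinder, loose, about 0.45 kg, 240 mm tall, round. White plastic foot 100 mm in diameter with an upright edge 22 mm high, then a cone to a 34 mm collar ending at height 42 mm, then the glass tube. Slides with a few newtons when pushed low on the foot, topples when pushed high. Origin: centre of the foot's underside, on the bench; z up.
- tall_cylinder_glass: Its clear glass tube, not to be touched: 26 mm in diameter (34 mm at a white ring near the top), 42 to 240 mm above the bench, fixed on the foot. The foot's edge stands out 37 mm from the glass, so a wide gripper body above the fingers should lean away from it. Origin and axes as the taller cylinder's.
- short_cylinder: Shorter measuring cylinder, loose, to be left alone: same build, 150 mm tall, foot 76 mm in diameter, tube 24 mm. It stands beside the taller one; which of the two is nearer the robot varies. Origin: centre of the foot's underside; z up.
- bracket: Fixed U of aluminium bar, 18 mm high, 8 mm thick, bare bench inside. Origin on the bench, where the taller cylinder's foot is centred when it touches the back rail midway. y axis: from open mouth to back rail (push this way), x across, z up. Inner faces: back rail y = +50 mm, side rails x = -66 and +66 mm; side rails begin at y = -20 mm (mouth). Outside each a lug 26 mm wide, 6 mm high.
There are look-alikes about, which are no part of the job. Several things have the shape of the bracket; the one meant has the colours described above.

How it is judged:
By the outcome, as a careful person would: the job done as asked, in the order asked, and still so for the second after the job is handed in, with the robot touching nothing.
It also fails if it takes over 48 s, if anything falls off the work surface, if the arm or the gripper's body presses on something with over 40 N, if the wrist force passes 120 N, or if a joint passes its speed limit or range.

ROBOT

A 6-joint arm with a two-finger parallel gripper is mounted at the origin on the work surface. World frame = base frame: x ahead of the robot, y to its left, z up, the work surface at z = 0. Lengths are in m, angles in rad, forces in N, time in s.
With the tool pointing down it reaches from about 0.375 to 0.9 m from the base axis. Payload 3.1 kg.
Tool frame: the origin (TCP) lies midway between the tips of the shut fingers; the grasp point (between the pads) lies 19 mm behind it (hold_point_z is the z of the grasp point in the tool frame, in m); z points along the fingers, x is the direction in which the jaws open and shut, and the axes are right-handed (so a half turn about z gives the same grasp; the last joint's range is limited). The gripper opens to 85 mm and grips with 20 to 120 N. Pads are 22 mm wide; open, the fingers measure 114 mm over their backs; the gripper's body (76 mm by 85 mm) begins 54 mm behind the grasp point. The pads swing forward as they close: fully open they stand 13 mm farther back than shut.
Start: joints at [-0.178, 0.527, 1.433, -0, 1.181, -0.178], TCP at [0.625, 0, 0.231] pointing down, gripper open.
Joint ranges: [-3.08, 3.08], [-0.75, 2.2], [0.22, 2.44], [-1.43, 4.57], [0, 2.65], [-2.85, 2.85]. Speed limits (rad/s): [2.79, 2.79, 3.14, 3.14, 3.14, 3.14].

INTERFACE

Orientations are given as a unit quaternion [w, x, y, z].
In Python, from bench import * gives the robot as it stands.
- The arm moves only by the tool send_rows, never from a script. Its argument "commands" is a list of rows, each a list of 2 entries, a list of its own where there are three numbers: the shift along the tool's x, y, z each as a share of 0.25 m, from -1 to 1, then the turn about the tool's z as a share of 90 degrees, from -1 to 1. In form: [[[x, y, z], spin], ...]. A call has 1 to 20 rows; each row is the pose to reach, as a shift and turn from the pose commanded when the call began, along the tool's axes at that moment; what a row does not reach only later rows make up. A row lasts 1/10 s, in which the tool goes at most 50 mm and 8.59 degrees, less where a joint would pass 70% of its speed; a pose out of reach is approached as far as the arm can. A call with a number of a shift or a turn outside -1 to 1 is refused whole. A call with a gripper value outside its range is refused whole. "jaw" is the closure, from -1 (fully open) to 1 (shut), set as the call begins (left out, the last holds). The fingers move at their own pace and stop on an object; "grip_force" is the grip in N (left out, the last holds). Time passes only in rows, so rows that repeat a pose let the fingers close. It gives the time, the measured TCP pose, the force and the opening at its end, in the units of the state.
- observe(): the state, without advancing time (a new reading comes with each control period).
- snapshot(name): name is "scene" or "side" or "wrist"; returns a dict with "img" (384x512x3 uint8, red, green, blue), "mtx" (3x3 intrinsics, pixels), "extrinsics" (4x4, takes a point from camera to world coordinates); the wrist camera has in their place "T_tool_cam" (4x4, takes a point from camera to tool coordinates, whose origin is the TCP and whose axes are the tool frame's). Camera axes: x right, y down, z forward; pixel columns grow to the right and rows downward; lengths in m; the calibration is good to about 2 mm. A picture is of the moment at which its call begins: read the wrist's pose just before it. There is no depth.
- finish_job(): hands the job in, once; it reports no verdict.
The state is a dict: "t": time; "qpos": joint angles; "dq": joint speeds; "effort": joint torques, N m; "tcp_pos": TCP position; "orientation": TCP orientation; "ft_force": force on the tool from outside, world axes, zero at the start; "wrist_torque": the same for the moment, N m; "width": finger opening in m.
Only numpy, scipy, OpenCV 4.12 (cv2) and the standard library are available. Lean on these libraries where they do the work, as an engineer would, in place of code of your own. Each camera call takes 0.05 s, during which the arm holds its last target. There are 200 camera calls.

## Working session

There is one attempt and no reset: what is moved stays moved. The work goes in short steps, Python scripts to look and compute and a tool call to move; the robot and the scene stay as the last step left them, time stands still between calls to the robot, and variables do not carry over. Pictures are saved under pics/ and viewed, about 8 in all and at most 12, crops included, and the job is handed in when it is done.

Besides the shell and the picture viewer there is one more tool, called in YAML: its name, and indented under it one key for each argument. send_rows: Moves the arm, as the interface text tells. Its arguments: {"type":"object","properties":{"commands":{"type":"array","items":{"type":"array"}},"jaw":{"type":"number"},"grip_force":{"type":"number"}},"required":["commands"]}

```bash
mkdir -p pics
python3 - <<'E'
from bench import *
import cv2,numpy as np,pickle
s=observe();print(s)
d={}
for n in("scene","side","wrist"):
    d[n]=snapshot(n);cv2.imwrite(f"pics/{n}0.png",d[n]["img"][:,:,::-1])
    print(n,{k:np.round(v,3).tolist() for k,v in d[n].items() if k!="img"})
pickle.dump((s,d),open("d0.pkl","wb"))
cv2.imwrite("pics/both0.png",np.hstack([d["scene"]["img"],d["side"]["img"]])[:,:,::-1][:, :])
E
```

```text
{'t': 0.0, 'qpos': array([-1.78458734e-01,  5.28462065e-01,  1.43389818e+00,  8.64829097e-06,
        1.18140933e+00, -1.78477879e-01]), 'dq': array([ 0.00129321,  0.00019148, -0.00080316,  0.00120516, -0.0013341 ,
        0.00082243]), 'effort': array([ 2.50220628e-04, -4.42344439e+01, -1.78024775e+01, -2.06930472e-04,
        8.36740597e-03,  2.24214921e-05]), 'tcp_pos': array([6.24283927e-01, 1.86830607e-04, 2.30337457e-01]), 'orientation': array([-1.97160999e-04,  9.99999408e-01,  7.92664784e-06, -1.07046077e-03]), 'ft_force': array([ 0.3580522 , -0.46340892, -0.04617801]), 'wrist_torque': array([ 0.00619094,  0.04232319, -0.02770377]), 'width': 0.0853315168816332}
scene {'mtx': [[369.914, 0.0, 259.76], [0.0, 369.914, 196.803], [0.0, 0.0, 1.0]], 'extrinsics': [[0.053, 0.741, -0.669, 1.113], [0.999, -0.037, 0.038, 0.146], [0.003, -0.67, -0.742, 0.813], [0.0, 0.0, 0.0, 1.0]]}
side {'mtx': [[347.678, 0.0, 257.116], [0.0, 347.678, 188.535], [0.0, 0.0, 1.0]], 'extrinsics': [[-0.789, -0.475, 0.39, -0.031], [-0.615, 0.591, -0.522, 0.775], [0.018, -0.652, -0.758, 0.92], [0.0, 0.0, 0.0, 1.0]]}
wrist {'mtx': [[296.356, 0.0, 258.098], [0.0, 296.356, 193.713], [0.0, 0.0, 1.0]], 'T_tool_cam': [[1.0, 0.0, 0.001, 0.001], [-0.0, 0.966, 0.259, -0.066], [-0.001, -0.259, 0.966, -0.143], [0.0, 0.0, 0.0, 1.0]]}
```

View pics/scene0.png

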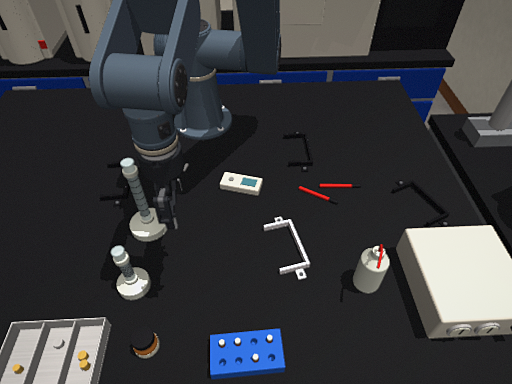

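View pics/side0.png

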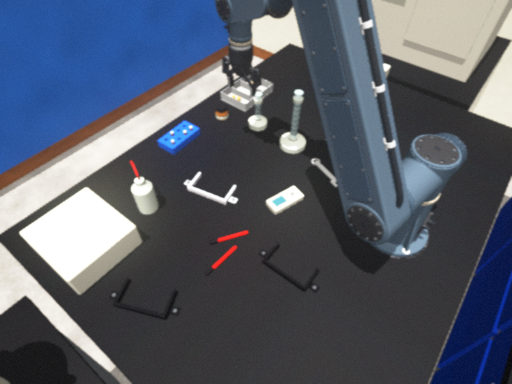

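Candidates for the bracket in the scene view: the aluminium U at (290,248), and black look-alikes at (300,150), (420,203) and (115,190). Candidates for the cylinder: tall at (149,225), short at (133,283), and the bottle at (371,270). I choose the aluminium U and the tall cylinder, and check both in a crop.

```bash
cat > h.py <<'E'
import numpy as np,cv2
def ray(d,uv,z,T=None):
    E=d["extrinsics"] if T is None else T
    uv=np.atleast_2d(uv).astype(float)
    r=np.c_[(uv-d["mtx"][:2,2])/[d["mtx"][0,0],d["mtx"][1,1]],np.ones(len(uv))]@E[:3,:3].T
    return E[:3,3]+r*((z-E[2,3])/r[:,2])[:,None]
E
python3 - <<'E'
import pickle,cv2,numpy as np
from h import *
s,d=pickle.load(open("d0.pkl","rb"))
def crop(n,x,y,w,h,k):
    return cv2.resize(d[n]["img"][y:y+h,x:x+w],None,fx=k,fy=k,interpolation=cv2.INTER_NEAREST)
a=crop("scene",100,150,220,150,3.6)
cv2.imwrite("pics/c.png",a[:,:,::-1])
for n,box in(("scene",(255,210,65,75)),("side",(175,165,70,45))):
    x,y,w,h=box
    g=cv2.cvtColor(d[n]["img"],cv2.COLOR_RGB2GRAY)[y:y+h,x:x+w]
    c,_=cv2.findContours((g>110).astype(np.uint8),0,1); c=max(c,key=cv2.contourArea)
    p=cv2.approxPolyDP(c,2,True)[:,0]+[x,y]
    print(n,np.c_[p,np.round(ray(d[n],p,.018)[:,:2],3),np.round(ray(d[n],p,.0)[:,:2],3)].tolist())
# feet
for n,nm,(x,y,w,h) in(("scene","tall",(120,205,55,40)),("scene","short",(108,265,50,40)),("side","tall",(272,125,40,35)),("side","short",(240,110,32,28))):
    g=cv2.cvtColor(d[n]["img"],cv2.COLOR_RGB2GRAY)[y:y+h,x:x+w]
    m=(g>80).astype(np.uint8);c,_=cv2.findContours(m,0,1);c=max(c,key=cv2.contourArea)[:,0]+[x,y]
    L=c[c[:,0].argmin()];R=c[c[:,0].argmax()];B=c[c[:,1].argmax()]
    ww=R[0]-L[0]
    E=d[n]["extrinsics"];q=ray(d[n],[(L[0]+R[0])/2+.5,B[1]+.5],0)[0]
    v=(q-E[:3,3])[:2];v/=np.linalg.norm(v)
    print(n,nm,L,R,B,np.round(q[:2]+v*(.05 if nm=="tall" else .038),3))
E
```

```text
scene [[275.0, 217.0, 0.474, 0.225, 0.46, 0.226], [275.0, 221.0, 0.488, 0.224, 0.474, 0.225], [265.0, 224.0, 0.497, 0.196, 0.483, 0.197], [264.0, 229.0, 0.514, 0.192, 0.5, 0.193], [286.0, 225.0, 0.503, 0.252, 0.49, 0.255], [288.0, 222.0, 0.493, 0.259, 0.479, 0.261], [306.0, 261.0, 0.619, 0.291, 0.608, 0.294], [279.0, 268.0, 0.636, 0.221, 0.625, 0.223], [280.0, 273.0, 0.65, 0.223, 0.639, 0.224], [294.0, 269.0, 0.64, 0.258, 0.63, 0.261], [299.0, 279.0, 0.669, 0.267, 0.658, 0.27], [306.0, 276.0, 0.661, 0.285, 0.651, 0.288], [302.0, 268.0, 0.639, 0.278, 0.628, 0.281], [308.0, 266.0, 0.634, 0.294, 0.623, 0.297], [309.0, 261.0, 0.619, 0.298, 0.608, 0.302], [290.0, 219.0, 0.483, 0.265, 0.469, 0.268]]
side [[183.0, 183.0, 0.648, 0.294, 0.661, 0.284], [189.0, 191.0, 0.606, 0.306, 0.618, 0.297], [223.0, 204.0, 0.479, 0.276, 0.489, 0.266], [227.0, 201.0, 0.477, 0.259, 0.487, 0.248], [235.0, 203.0, 0.451, 0.249, 0.46, 0.238], [238.0, 199.0, 0.454, 0.229, 0.464, 0.219], [231.0, 195.0, 0.483, 0.231, 0.494, 0.22], [235.0, 184.0, 0.505, 0.185, 0.516, 0.173], [223.0, 198.0, 0.496, 0.257, 0.506, 0.247], [194.0, 187.0, 0.605, 0.283, 0.618, 0.273], [200.0, 171.0, 0.642, 0.216, 0.655, 0.205], [191.0, 180.0, 0.636, 0.267, 0.649, 0.256], [186.0, 179.0, 0.653, 0.274, 0.667, 0.264]]
scene tall [129 223] [166 230] [141 240] [ 0.477 -0.139]
scene short [116 283] [149 280] [129 299] [ 0.66 -0.15]
side tall [279 138] [306 143] [292 154] [ 0.465 -0.124]
side short [247 119] [267 123] [256 131] [ 0.651 -0.132]
```

View pics/c.png

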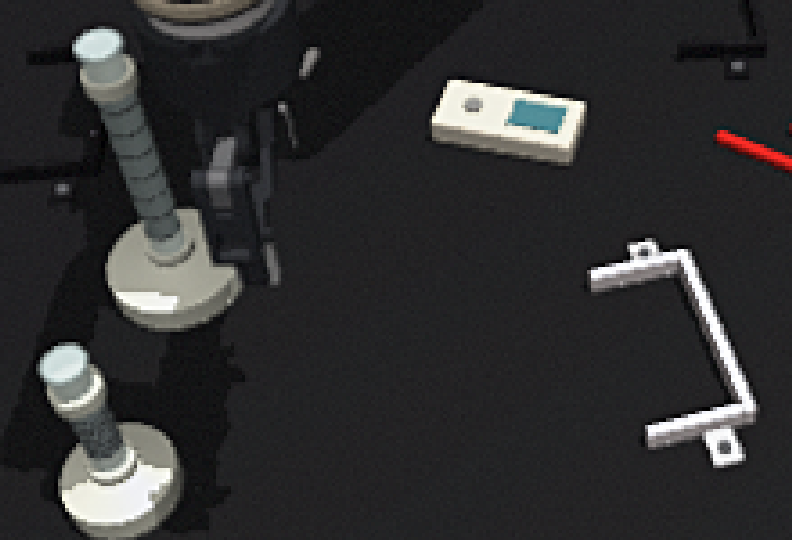

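View pics/wrist0.png

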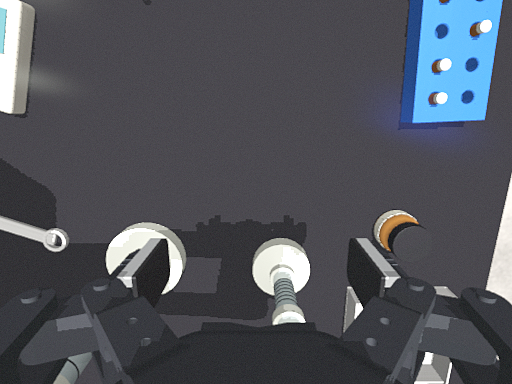

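The wrist view shows the tall foot at about (145,257) and the short one at (281,267). The bracket choice is confirmed: the aluminium U opens towards -y. A black look-alike lies behind the tall cylinder near scene (115,190), so I'll check how much room there is there.

Run:
```python
import pickle,cv2,numpy as np
from h import *
from scipy.spatial.transform import Rotation as R
s,d=pickle.load(open("d0.pkl","rb"))
q=s["orientation"];T=np.eye(4);T[:3,:3]=R.from_quat(np.r_[q[1:],q[0]]).as_matrix();T[:3,3]=s["tcp_pos"]
W=T@d["wrist"]["T_tool_cam"]
from scipy.optimize import least_squares
# foot: rim pixels visible (top-rim on far side z=.022); wrist: left extreme/top/right of disc, by hand-read mask
g=cv2.cvtColor(d["wrist"]["img"],cv2.COLOR_RGB2GRAY)
for nm,(x,y,w,h),r in(("tall",(95,210,100,85),.05),("short",(245,230,75,75),.038)):
    m=np.zeros_like(g);m[y:y+h,x:x+w]=(g[y:y+h,x:x+w]>110)
    c,_=cv2.findContours(m,0,1);c=max(c,key=cv2.contourArea)[:,0]
    P=ray(d["wrist"],c,.022,W)[:,:2]
    f=lambda p:np.hypot(*(P-p).T)-r
    o=least_squares(f,P.mean(0),loss="soft_l1",f_scale=.001);print(nm,o.x.round(4),np.median(abs(f(o.x))).round(4))
    E=d["scene"]
    # project to the side/scene for a check of rim
print("black br",ray(d["scene"],[(108,165),(128,165),(100,198),(127,197),(115,203)],.01)[:,:2].round(3).tolist())
print("meter",ray(d["scene"],[(221,186),(225,173),(263,178),(260,194)],.01)[:,:2].round(3).tolist())
print("black2",ray(d["scene"],[(285,137),(306,135),(312,165),(292,164)],.01)[:,:2].round(3).tolist())
im=d["scene"]["img"][140:260,60:220];im=np.clip(im.astype(float)*2.5,0,255).astype(np.uint8)
cv2.imwrite("pics/c2.png",cv2.resize(im,None,fx=4.5,fy=4.5)[:,:,::-1])
```

```text
tall [ 0.4805 -0.1154] 0.0039
short [ 0.6551 -0.1319] 0.0038
black br [[0.23, -0.285], [0.234, -0.222], [0.371, -0.277], [0.371, -0.2], [0.393, -0.23]]
meter [[0.34, 0.073], [0.285, 0.085], [0.313, 0.201], [0.379, 0.188]]
black2 [[0.119, 0.288], [0.112, 0.362], [0.263, 0.36], [0.255, 0.297]]
```

View pics/c2.png

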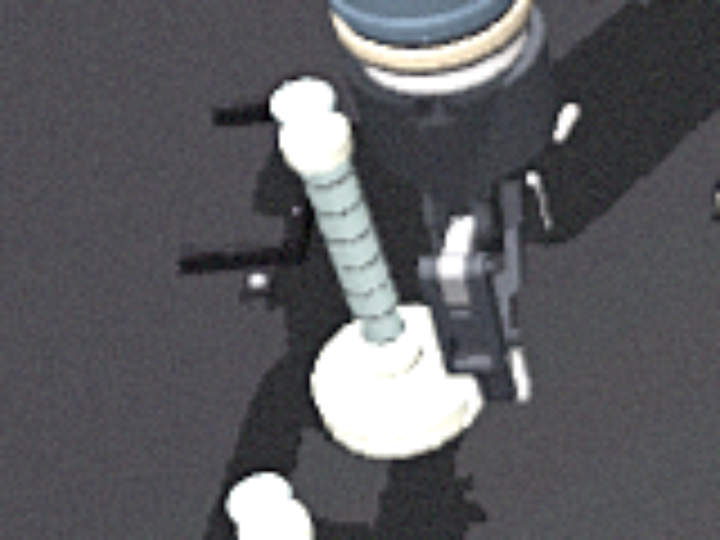

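The black U's lug ends near x=0.39, y=-0.23, so I'll use a part-closed jaw to keep clear of it. The plan is to push with the outer face of one finger, jaw axis along the push, which keeps the body away from the glass. First I raise above the tube and go behind the tall foot.

send_rows:
  commands:
    - [[0,0,-0.15],0]
    - [[0,0,-0.28],-0.05]
    - [[-0.12,0.14,-0.28],-0.14]
    - [[-0.25,0.28,-0.28],-0.23]
    - [[-0.37,0.41,-0.28],-0.32]
    - [[-0.5,0.55,-0.28],-0.41]
    - [[-0.62,0.69,-0.28],-0.5]
    - [[-0.745,0.83,-0.28],-0.59]
    - [[-0.745,0.83,-0.28],-0.68]
    - [[-0.745,0.83,-0.28],-0.717]
    - [[-0.745,0.83,-0.28],-0.717]
    - [[-0.745,0.83,-0.28],-0.717]
  jaw: 0.41

```text
t: 1.35
tcp_pos: [0.4387, -0.2074, 0.3012]
orientation: [-0.0, 0.846, 0.533, -0.0]
ft_force: [-0.3, 0.1, -0.0]
width: 0.0254
```

```bash
cat >> h.py <<'E'
from scipy.spatial.transform import Rotation as Ro
def tcp(s):
    q=s["orientation"];T=np.eye(4);T[:3,:3]=Ro.from_quat(np.r_[q[1:],q[0]]).as_matrix();T[:3,3]=s["tcp_pos"];return T
E
python3 - <<'E'
from bench import *
from h import *
import pickle
s=observe();T=tcp(s);w=snapshot("wrist");c=snapshot("scene")
print(s["t"],s["tcp_pos"],np.degrees(np.arctan2(T[1,0],T[0,0])),s["width"])
pickle.dump((s,w,c),open("d1.pkl","wb"))
a=np.hstack([w["img"],c["img"][150:310,90:330].repeat(2,0).repeat(2,1)[:384] if 0 else cv2.resize(c["img"][140:310,70:350],(512,384))])
cv2.imwrite("pics/d1.png",cv2.resize(a,(800,300))[:,:,::-1])
E
```

```text
1.35 [ 0.43866531 -0.20735638  0.30120234] 64.43311682477719 0.02537145814779146
```

View pics/d1.png

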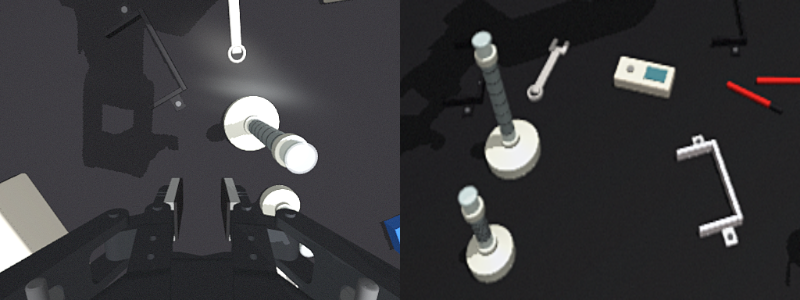

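```bash
cat >> h.py <<'E'
from scipy.optimize import least_squares
def foot(d,seed,r,thr=90,T=None):
    """lower silhouette arc of a foot lies on the bench: rays to z=0, circle of known radius"""
    E=d["extrinsics"] if T is None else T
    K=d["mtx"]
    def px(p):
        c=(np.r_[p,1]@np.linalg.inv(E).T)[:3];return K[:2,:2]@(c[:2]/c[2])+K[:2,2]
    u=px(np.r_[seed,.01]);R=r*K[0,0]/np.linalg.norm(E[:3,3]-np.r_[seed,0])*1.5
    g=cv2.cvtColor(d["img"],cv2.COLOR_RGB2GRAY)
    m=np.zeros_like(g);cv2.circle(m,tuple(int(v) for v in u),int(R),255,-1)
    m=((g>thr)&(m>0)).astype(np.uint8)
    c,_=cv2.findContours(m,0,cv2.CHAIN_APPROX_NONE);c=max(c,key=cv2.contourArea)[:,0]
    cols=np.unique(c[:,0])
    a=np.array([(x,c[c[:,0]==x,1].max()+.5) for x in cols])[2:-2]
    P=ray(d,a,0,T)[:,:2]
    f=lambda p:np.hypot(*(P-p).T)-r
    o=least_squares(f,seed,loss="soft_l1",f_scale=.001)
    return o.x.round(4),np.median(abs(f(o.x))).round(4),len(P)
E
python3 - <<'E'
from h import *
import pickle
s,w,c=pickle.load(open("d1.pkl","rb"));W=tcp(s)@w["T_tool_cam"]
for t in (70,100): print("scene tall",foot(c,[.478,-.125],.05,t),"short",foot(c,[.655,-.14],.038,t))
print("lug",ray(w,[(178*1.28,103*1.28),(155*1.28,105*1.28),(185*1.28,93*1.28)],.006,W)[:,:2].round(3).tolist())
g=cv2.cvtColor(w["img"],cv2.COLOR_RGB2GRAY)
# wrist: tall foot, far-from-glass side rim (upper left arc in picture)
m=np.zeros_like(g);m[115:198,280:360]=(g[115:198,280:360]>110)
k,_=cv2.findContours(m,0,cv2.CHAIN_APPROX_NONE);k=max(k,key=cv2.contourArea)[:,0]
k=k[(k[:,0]<315)]; P=ray(w,k,.022,W)[:,:2]
f=lambda p:np.hypot(*(P-p).T)-.05
o=least_squares(f,[.48,-.12],loss="soft_l1",f_scale=.001);print("wrist",o.x,np.median(abs(f(o.x))))
E
```

```text
scene tall (array([ 0.4751, -0.1212]), np.float64(0.0008), 35) short (array([ 0.6544, -0.1321]), np.float64(0.0004), 31)
scene tall (array([ 0.4728, -0.1214]), np.float64(0.0005), 35) short (array([ 0.6529, -0.1316]), np.float64(0.0006), 30)
lug [[0.384, -0.228], [0.369, -0.269], [0.374, -0.209]]
wrist [ 0.47043784 -0.1219998 ] 0.002808504732139068
```

send_rows:
  commands:
    - [[0,-0.02,0.15],0]
    - [[0,-0.02,0.34],0]
    - [[0,-0.02,0.53],0]
    - [[0,-0.02,0.72],0]
    - [[0,-0.02,0.9],0]
    - [[0,-0.02,1.0],0]
    - [[0,-0.02,1.0],0]

```text
t: 2.15
tcp_pos: [0.4326, -0.2036, 0.0482]
orientation: [-0.004, 0.846, 0.534, -0.001]
ft_force: [0.2, -0.3, 0.5]
width: 0.0253
```

send_rows:
  commands:
    - [[0,0,0.06],0]
    - [[0,0,0.12],0]
    - [[0,0,0.16],0]
    - [[0,0,0.18],0]
    - [[0,0,0.18],0]

```text
t: 2.65
tcp_pos: [0.4345, -0.2054, 0.0066]
orientation: [0.0, 0.846, 0.534, 0.0]
ft_force: [0.2, 0.2, 0.4]
width: 0.0251
```

```bash
cat > look.py <<'E'
from bench import *
from h import *
import sys,pickle
n=sys.argv[1];seed=[float(a) for a in sys.argv[2:4]]
s=observe();T=tcp(s);w=snapshot("wrist");c=snapshot("scene");sd=snapshot("side")
print(s["t"].__round__(2),s["tcp_pos"].round(4),np.degrees(np.arctan2(T[1,0],T[0,0])).round(2),s["ft_force"].round(1),s["width"].round(4))
for nm,d in(("scene",c),("side",sd)):
    for t in(80,110):
        try: C,e,k=foot(d,seed,.05,t); v=np.linalg.inv(T)@np.r_[C,0,1];print(nm,C,e,k,"tool xy mm",(v[:2]*1000).round(1))
        except Exception as ex: print(nm,ex)
u=np.linalg.inv(c["extrinsics"])@np.r_[seed,.06,1];u=c["mtx"]@(u[:3]/u[2]);x,y=int(u[0]),int(u[1])
x0=max(0,min(x-100,512-200));y0=max(0,min(y-75,384-150))
a=np.hstack([cv2.resize(c["img"][y0:y0+150,x0:x0+200],(400,300),interpolation=cv2.INTER_CUBIC),cv2.resize(w["img"],(400,300))])
cv2.imwrite(f"pics/{n}.png",a[:,:,::-1]);pickle.dump((s,w,c,sd),open(n+".pkl","wb"))
E
python3 look.py d2 .4745 -.1215
```

```text
Traceback (most recent call last):
  File "look.py", line 6, in <module>
    print(s["t"].__round__(2),s["tcp_pos"].round(4),np.degrees(np.arctan2(T[1,0],T[0,0])).round(2),s["ft_force"].round(1),s["width"].round(4))
                                                                                                                          ^^^^^^^^^^^^^^^^
AttributeError: 'float' object has no attribute 'round'
```

```bash
sed -i 's/s\["width"\].round(4)/round(s["width"],4)/' look.py; python3 look.py d2 .4745 -.1215
```

```text
2.8 [ 0.4346 -0.2056  0.007 ] 64.53 [ 0.6 -0.1  1.2] 0.0244
scene [ 0.4737 -0.1211] 0.0009 35 tool xy mm [93.1 -1.1]
scene [ 0.4723 -0.1215] 0.0008 35 tool xy mm [92.1 -2.1]
side [ 0.4728 -0.1196] 0.0011 25 tool xy mm [94.  -2.5]
side [ 0.4757 -0.1226] 0.0007 24 tool xy mm [92.6  1.4]
```

View pics/d2.png

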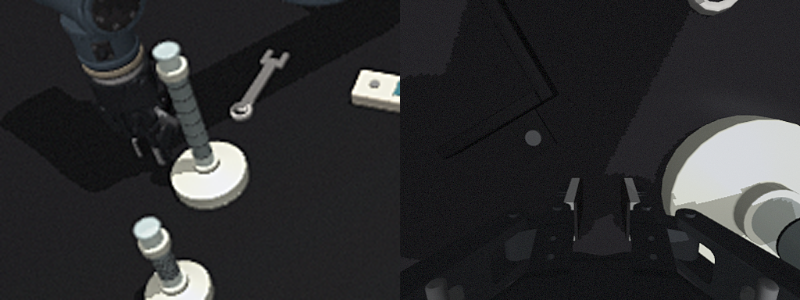

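The foot centre is 93 mm ahead of the TCP and about 1 mm off line. With the jaw part closed, the knuckles overhang the foot towards the glass, so I'll back off and open fully. The finger back then stands 57 mm out.

send_rows:
  commands:
    - [[-0.06,0,0],0]
    - [[-0.112,-0.004,0],0]
    - [[-0.112,-0.004,0],0]

```text
t: 3.25
tcp_pos: [0.4211, -0.2317, 0.0065]
orientation: [0.001, 0.846, 0.533, 0.0]
ft_force: [0.5, -0.3, 1.3]
width: 0.0256
```

send_rows:
  commands:
    - [[0,0,0],0]
    - [[0,0,0],0]
    - [[0,0,0],0]
    - [[0,0,0.01],0]
    - [[0,0,0.03],0]
    - [[0,0,0.044],0]
    - [[0,0,0.044],0]
  jaw: -1

```text
t: 3.95
tcp_pos: [0.421, -0.2298, -0.0054]
orientation: [-0.001, 0.846, 0.534, -0.0]
ft_force: [-0.0, 0.4, 0.4]
width: 0.0855
```

```bash
python3 look.py d3 .4745 -.1215
```

```text
3.95 [ 0.421  -0.2298 -0.0054] 64.54 [-0.   0.4  0.4] 0.0855
scene [ 0.4738 -0.121 ] 0.0008 35 tool xy mm [120.9   0.9]
scene [ 0.4722 -0.1219] 0.0007 35 tool xy mm [ 1.194e+02 -1.000e-01]
side [ 0.4728 -0.1199] 0.0011 25 tool xy mm [121.5  -0.4]
side [ 0.4754 -0.1234] 0.0009 24 tool xy mm [119.4   3.4]
```

View pics/d3.png

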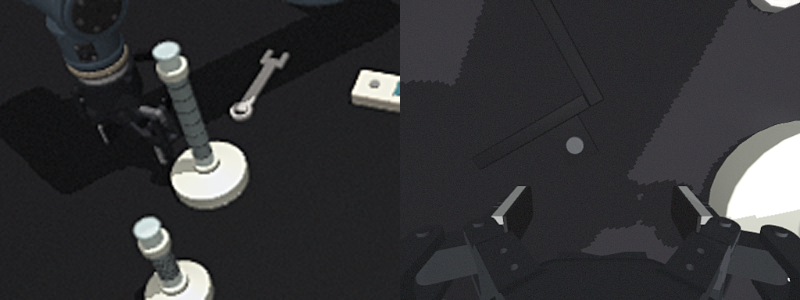

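send_rows:
  commands:
    - [[0.02,0,0],0]
    - [[0.04,0,0],0]
    - [[0.055,0,0],0]
    - [[0.07,0,0],0]
    - [[0.09,0,0],0]
    - [[0.11,0,0],0]
    - [[0.135,0,0],0]
    - [[0.16,0,0],0]
    - [[0.185,0,0],0]
    - [[0.21,0,0],0]
    - [[0.235,0,0],0]
    - [[0.26,0,0],0]
    - [[0.28,0,0],0]
    - [[0.29,0,0],0]
    - [[0.29,0,0],0]

```text
t: 5.6
tcp_pos: [0.4524, -0.164, -0.0048]
orientation: [-0.0, 0.846, 0.534, 0.0]
ft_force: [-0.1, 0.1, -0.2]
width: 0.086
```

```bash
python3 look.py d4 .499 -.07
```

```text
5.6 [ 0.4524 -0.164  -0.0048] 64.54 [-0.1  0.1 -0.2] 0.086
scene [ 0.498  -0.0673] 0.0006 35 tool xy mm [106.9  -0.4]
scene [ 0.4958 -0.0665] 0.0007 34 tool xy mm [106.7  -2.8]
side [ 0.497  -0.0658] 0.0014 27 tool xy mm [107.8  -2. ]
side [ 0.4998 -0.0679] 0.0008 26 tool xy mm [107.1   1.4]
```

View pics/d4.png

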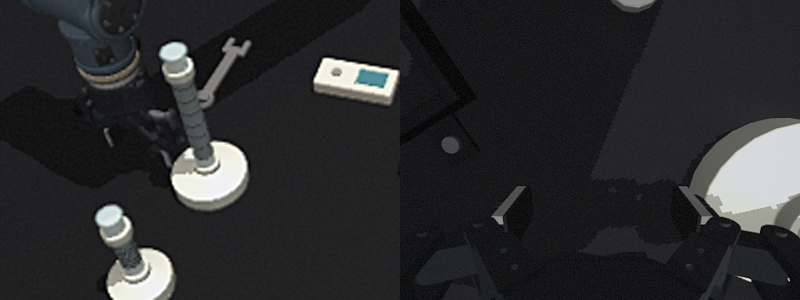

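Contact is as predicted: offset 107 mm, cylinder upright, glass clear. I continue to the point before the mouth with a slight heading correction.

send_rows:
  commands:
    - [[0.01,0,0],0.01]
    - [[0.03,0,0],0.02]
    - [[0.06,0.002,0],0.02]
    - [[0.1,0.003,0],0.02]
    - [[0.15,0.004,0],0.02]
    - [[0.2,0.006,0],0.02]
    - [[0.25,0.008,0],0.02]
    - [[0.3,0.01,0],0.02]
    - [[0.35,0.011,0],0.02]
    - [[0.4,0.013,0],0.02]
    - [[0.45,0.014,0],0.02]
    - [[0.5,0.016,0],0.02]
    - [[0.55,0.017,0],0.02]
    - [[0.6,0.019,0],0.02]
    - [[0.65,0.02,0],0.02]
    - [[0.7,0.022,0],0.02]
    - [[0.74,0.023,0],0.02]
    - [[0.77,0.024,0],0.02]
    - [[0.79,0.025,0],0.02]
    - [[0.79,0.025,0],0.02]

```text
t: 7.75
tcp_pos: [0.5437, 0.0116, -0.0045]
orientation: [0.0, 0.854, 0.521, 0.001]
ft_force: [-0.7, -0.5, 0.7]
width: 0.0856
```

```bash
python3 look.py d5 .588 .11
python3 - <<'E'
import pickle
from h import *
s,w,c,sd=pickle.load(open("d5.pkl","rb"))
print("short",foot(c,[.654,-.132],.038,90))
E
```

```text
7.75 [ 0.5437  0.0116 -0.0045] 62.75 [-0.7 -0.5  0.7] 0.0856
scene [0.5915 0.108 ] 0.0007 36 tool xy mm [107.6  -1.7]
scene [0.5903 0.1081] 0.0008 36 tool xy mm [107.1  -2.8]
side [0.591  0.1084] 0.0011 28 tool xy mm [107.7  -2.3]
side [0.5938 0.1067] 0.0008 26 tool xy mm [107.5   1. ]
short (array([ 0.6535, -0.1318]), np.float64(0.0007), 30)
```

View pics/d5.png

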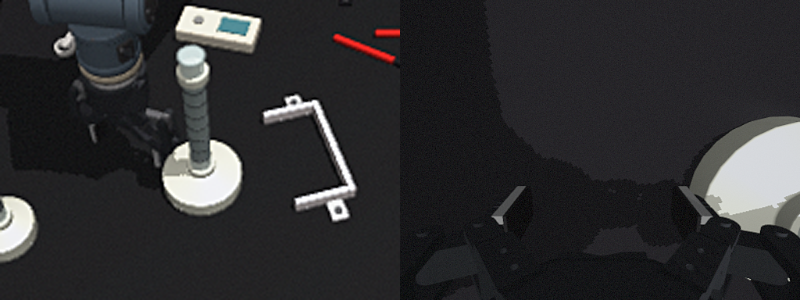

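Tall foot at (0.5915, 0.108), short unmoved. I back off and swing round behind it, in line with the bracket's axis.

send_rows:
  commands:
    - [[-0.06,0,0],0]
    - [[-0.12,0.03,0],-0.04]
    - [[-0.13,0.1,0],-0.12]
    - [[-0.12,0.17,0],-0.2]
    - [[-0.09,0.24,0],-0.29]
    - [[-0.04,0.28,0],-0.37]
    - [[0.02,0.288,0],-0.425]
    - [[0.057,0.288,0],-0.425]
    - [[0.057,0.288,0],-0.425]
    - [[0.057,0.288,0],-0.425]

```text
t: 8.9
tcp_pos: [0.6125, -0.0097, -0.0049]
orientation: [-0.001, 0.637, 0.771, -0.0]
ft_force: [0.2, 0.9, -0.2]
width: 0.0854
```

```bash
python3 look.py d6 .5915 .108
python3 - <<'E'
import pickle
from h import *
s,w,c,sd=pickle.load(open("d6.pkl","rb"))
T=np.linalg.inv(tcp(s))
print("short",foot(c,[.654,-.132],.038,90))
g=cv2.cvtColor(c["img"],cv2.COLOR_RGB2GRAY)[205:290,255:325]
k,_=cv2.findContours((g>110).astype(np.uint8),0,1);k=max(k,key=cv2.contourArea)+[255,205]
print(cv2.approxPolyDP(k,1.5,True)[:,0].tolist())
E
```

```text
8.9 [ 0.6125 -0.0097 -0.0049] 100.92 [ 0.2  0.9 -0.2] 0.0854
scene [0.5916 0.1079] 0.0007 36 tool xy mm [119.5   1.7]
scene [0.5903 0.1081] 0.0008 36 tool xy mm [119.9   0.5]
side [0.5915 0.1076] 0.0011 26 tool xy mm [119.2   1.6]
side [0.5938 0.1063] 0.0009 26 tool xy mm [117.5   3.6]
short (array([ 0.6533, -0.1318]), np.float64(0.0007), 30)
[[275, 217], [275, 221], [265, 224], [264, 229], [286, 225], [288, 222], [306, 261], [279, 268], [280, 273], [294, 269], [299, 279], [306, 276], [302, 268], [308, 266], [309, 261], [290, 219], [283, 220], [280, 216]]
```

send_rows:
  commands:
    - [[0.02,0,0],0]
    - [[0.04,0,0],0]
    - [[0.06,0,0],0]
    - [[0.08,0,0],0]
    - [[0.11,0,0],0]
    - [[0.14,0,0],0]
    - [[0.18,0,0],0]
    - [[0.22,0,0],0]
    - [[0.26,0,0],0]
    - [[0.3,0,0],0]
    - [[0.34,0,0],0]
    - [[0.38,0,0],0]
    - [[0.41,0,0],0]
    - [[0.43,0,0],0]
    - [[0.44,0,0],0]
    - [[0.44,0,0],0]

```text
t: 10.65
tcp_pos: [0.5923, 0.0992, -0.0048]
orientation: [-0.0, 0.636, 0.771, 0.0]
ft_force: [-0.0, 0.1, 0.3]
width: 0.0853
```

```bash
python3 look.py d7 .573 .207
```

```text
10.65 [ 0.5923  0.0992 -0.0048] 100.97 [-0.   0.1  0.3] 0.0853
scene [0.588 0.219] 0.0036 38 tool xy mm [118.4  18.5]
scene [0.5872 0.2196] 0.0038 38 tool xy mm [119.2  17.9]
side [0.5473 0.2328] 0.0021 38 tool xy mm [139.7 -18.8]
side [0.5821 0.2054] 0.0013 32 tool xy mm [106.2  10.2]
```

View pics/d7.png

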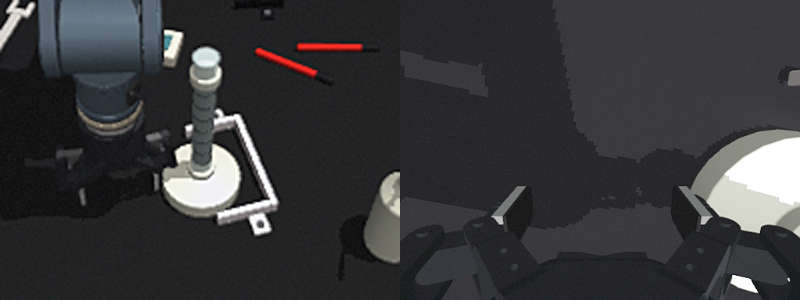

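The foot is in the mouth, with about 20 mm left to the back rail. I go on slowly and watch the force.

send_rows:
  commands:
    - [[0.01,0,0],0]
    - [[0.025,0,0],0]
    - [[0.04,0,0],0]
    - [[0.055,0,0],0]
    - [[0.065,0,0],0]
    - [[0.072,0,0],0]
    - [[0.072,0,0],0]

```text
t: 11.5
tcp_pos: [0.5889, 0.1167, -0.0047]
orientation: [-0.0, 0.636, 0.772, 0.0]
ft_force: [0.6, -1.1, 0.4]
width: 0.0855
```

send_rows:
  commands:
    - [[0.004,0,0],0]
    - [[0.008,0,0],0]
    - [[0.008,0,0],0]

```text
t: 11.8
tcp_pos: [0.5888, 0.1183, -0.0047]
orientation: [-0.0, 0.636, 0.771, 0.0]
ft_force: [0.1, -1.7, -1.9]
width: 0.0854
```

```bash
python3 look.py d8 .569 .226
python3 - <<'E'
import pickle
from h import *
s,w,c,sd=pickle.load(open("d8.pkl","rb"))
a=np.hstack([cv2.resize(c["img"][190:290,220:330],(400,364),interpolation=cv2.INTER_CUBIC),cv2.resize(sd["img"][120:220,160:270],(400,364),interpolation=cv2.INTER_CUBIC)])
cv2.imwrite("pics/d8b.png",a[:,:,::-1])
E
```

```text
11.8 [ 0.5888  0.1183 -0.0047] 100.98 [ 0.1 -1.7 -1.9] 0.0854
scene [0.5878 0.2368] 0.0017 42 tool xy mm [116.5  21.6]
scene [0.5868 0.2375] 0.0017 42 tool xy mm [117.4  20.8]
side [0.5443 0.2378] 0.0037 38 tool xy mm [125.8 -20.9]
side [0.5448 0.2351] 0.0045 38 tool xy mm [123.1 -20.9]
```

View pics/d8b.png

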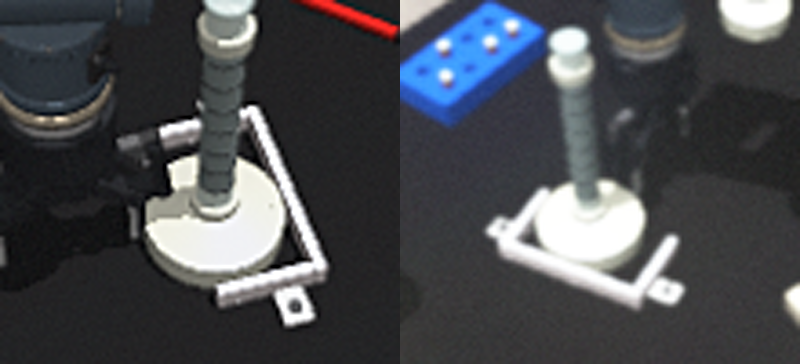

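No views are left, so I use the force to find the back rail. The last crop shows a sliver of gap there.

send_rows:
  commands:
    - [[0.004,0,0],0]
    - [[0.008,0,0],0]

```text
t: 12.15
tcp_pos: [0.5884, 0.1201, -0.0047]
orientation: [0.0, 0.636, 0.771, -0.0]
ft_force: [-0.3, -2.6, -0.9]
width: 0.0852
```

send_rows:
  commands:
    - [[0.004,0,0],0]
    - [[0.008,0,0],0]

```text
t: 12.35
tcp_pos: [0.5881, 0.1221, -0.0047]
orientation: [0.0, 0.636, 0.772, -0.0]
ft_force: [-0.5, -4.8, -1.0]
width: 0.0854
```

```bash
python3 -c "
from bench import *
s=observe();print(s['tcp_pos'],s['ft_force'],s['effort'].round(2))"
```

```text
[ 0.5880514   0.12212016 -0.00466642] [-0.46812502 -4.83352045 -1.03240522] [ 2.040e+00 -4.776e+01 -8.500e+00  7.100e-01  1.600e-01 -2.000e-02]
```

send_rows:
  commands:
    - [[0.003,0,0],0]
    - [[0.004,0,0],0]
    - [[0.004,0,0],0]

```text
t: 12.65
tcp_pos: [0.5882, 0.1222, -0.0046]
orientation: [0.001, 0.636, 0.772, -0.0]
ft_force: [0.9, -6.3, -1.1]
width: 0.0856
```

send_rows:
  commands:
    - [[0.003,0,0],0]
    - [[0.004,0,0],0]
    - [[0.004,0,0],0]

```text
t: 12.95
tcp_pos: [0.5887, 0.1225, -0.0045]
orientation: [0.001, 0.636, 0.772, -0.0]
ft_force: [1.7, -9.4, -1.4]
width: 0.0854
```

The TCP stopped advancing while the force rose to 9 N, so the foot is against the rail. I back straight off and measure.

send_rows:
  commands:
    - [[-0.01,0,0],0]
    - [[-0.03,0,0],0]
    - [[-0.07,0,0],0]
    - [[-0.15,0,0],0]
    - [[-0.25,0,0],0]
    - [[-0.35,0,0],0]
    - [[-0.35,0,-0.15],0]
    - [[-0.35,0,-0.3],0]
    - [[-0.35,0,-0.4],0]
    - [[-0.35,0,-0.4],0]
    - [[-0.35,0,-0.4],0]

```text
t: 14.05
tcp_pos: [0.6043, 0.038, 0.0958]
orientation: [0.0, 0.636, 0.771, 0.0]
ft_force: [-0.3, -0.4, 0.2]
width: 0.0855
```

```bash
python3 look.py d9 .569 .228
python3 - <<'E'
import pickle
from h import *
s,w,c,sd=pickle.load(open("d9.pkl","rb"))
print("short",foot(c,[.654,-.132],.038,90))
# tube top disc (z=.24) cross-check of centre/upright
for n,d in(("scene",c),("side",sd)):
    E=d["extrinsics"];u=np.linalg.inv(E)@np.r_[.569,.228,.24,1];u=d["mtx"]@(u[:3]/u[2]);x,y=int(u[0]),int(u[1])
    i=d["img"][y-14:y+15,x-14:x+15].astype(int);m=((i.sum(2)>400)&(i[:,:,2]>i[:,:,0]+8)).astype(np.uint8)
    k,_=cv2.findContours(m,0,1);k=max(k,key=cv2.contourArea);e,_=cv2.minEnclosingCircle(k)
    print(n,"tube top",ray(d,np.array(e)+[x-14,y-14],.24)[0].round(4))
# brightness profile across foot rim -> back rail along bracket y through origin, scene view, z=.018
g=cv2.cvtColor(c["img"],cv2.COLOR_RGB2GRAY);o=np.array([.569,.226]);yd=np.array([-.216,.976])
for n,d in(("scene",c),("side",sd)):
    g=cv2.cvtColor(d["img"],cv2.COLOR_RGB2GRAY).astype(np.float32)
    r=[]
    for t in np.arange(.036,.066,.002):
        u=np.linalg.inv(d["extrinsics"])@np.r_[o+t*yd,.02,1];u=d["mtx"]@(u[:3]/u[2]);r.append(int(cv2.getRectSubPix(g,(1,1),(float(u[0]),float(u[1])))[0,0]))
    print(n,r)
E
```

```text
14.05 [0.6043 0.038  0.0958] 100.97 [-0.3 -0.4  0.2] 0.0855
scene [0.5877 0.2395] 0.0013 42 tool xy mm [201.   21.9]
scene [0.5863 0.2406] 0.0018 42 tool xy mm [202.3  20.8]
side [0.5444 0.2385] 0.0042 39 tool xy mm [208.2 -20.8]
side [0.5449 0.2367] 0.0047 39 tool xy mm [206.4 -20.6]
short (array([ 0.6535, -0.1318]), np.float64(0.0007), 30)
scene tube top [0.576 0.229 0.24 ]
side tube top [0.578  0.2268 0.24  ]
scene [240, 239, 239, 239, 239, 240, 240, 241, 244, 250, 254, 171, 81, 18, 30, 33]
side [255, 255, 255, 254, 252, 250, 250, 252, 253, 253, 253, 246, 236, 222, 206, 189]
```

Run:
```python
import pickle
from h import *
def top(d,p):
    E=d["extrinsics"];u=np.linalg.inv(E)@np.r_[p,.24,1];u=d["mtx"]@(u[:3]/u[2]);x,y=int(u[0]),int(u[1])
    i=d["img"][y-14:y+15,x-14:x+15].astype(int);m=((i.sum(2)>400)&(i[:,:,2]>i[:,:,0]+8)).astype(np.uint8)
    k,_=cv2.findContours(m,0,1);k=max(k,key=cv2.contourArea);e,_=cv2.minEnclosingCircle(k)
    return ray(d,np.array(e)+[x-14,y-14],.24)[0,:2].round(4)
for n,p in(("d5",[.5915,.108]),("d8",[.570,.2238]),("d9",[.571,.228])):
    s,w,c,sd=pickle.load(open(n+".pkl","rb"));print(n,top(c,p),top(sd,p))
    if n=="d5":continue
    for x in(-.01,0,.006,.012):
      g=cv2.cvtColor(c["img"],cv2.COLOR_RGB2GRAY).astype(np.float32);r=[]
      for t in np.arange(.036,.06,.002):
        u=np.linalg.inv(c["extrinsics"])@np.r_[np.array([.569,.226])+t*np.array([-.216,.976])+x*np.array([.976,.216]),.018,1];u=c["mtx"]@(u[:3]/u[2]);r.append(int(cv2.getRectSubPix(g,(1,1),(float(u[0]),float(u[1])))[0,0]))
      print(x,r)
```

```text
d5 [0.5929 0.1076] [0.5943 0.1036]
d8 [0.5758 0.2249] [0.5768 0.224 ]
-0.01 [239, 241, 245, 240, 199, 131, 86, 148, 243, 254, 243, 181]
0 [239, 240, 240, 241, 247, 221, 143, 193, 239, 253, 254, 189]
0.006 [240, 240, 240, 242, 245, 243, 156, 178, 242, 254, 235, 163]
0.012 [237, 213, 228, 242, 246, 204, 130, 128, 243, 252, 235, 177]
d9 [0.576 0.229] [0.578  0.2268]
-0.01 [238, 238, 238, 240, 241, 239, 193, 192, 235, 253, 243, 182]
0 [240, 239, 239, 239, 239, 240, 240, 241, 243, 247, 254, 189]
0.006 [240, 240, 240, 240, 239, 240, 240, 241, 243, 250, 233, 163]
0.012 [240, 240, 240, 240, 240, 240, 239, 240, 243, 250, 234, 177]
```

In d8 a dark gap showed at the rail. In d9 it is gone around the contact point. The tube top tracks the foot, so the cylinder is upright, and the short cylinder hasn't moved. Handing in.

```bash
python3 -c "
from bench import *
print(finish_job())"
```

```text
the job is handed in; nothing more can be done
None
```

I slid the tall cylinder into the aluminium bracket until its foot met the back rail, left it standing there, and handed the job in at about 14 s. I pushed it low on its foot with the outer face of one open finger. The push had two legs: up to the mouth, then along the bracket's axis.

**Last checks:**
- **Against the back rail:** The arm stopped advancing while the push force rose to about 9 N. The dark gap seen at the rail just before is closed in the last scene image.
- **Upright:** The tube top moved along with the foot.
- **Shorter cylinder:** It measures at the same spot throughout, (0.653, -0.132).
- **Robot:** It is clear and touching nothing.

**Checks that failed or disagreed:**
- **Foot fit:** My circle fit of the foot failed inside the bracket, where foot and rails merge in the colour mask. The two cameras differed by about 4 cm, so I ignored it.
- **Sideways position:** The tube top puts the cylinder about 5 mm further in x than the finger position does. At about (0.57–0.576, 0.228) it is roughly midway either way, with 16 mm of play on each side.
- **No final look:** I had used all 12 picture views, so the final state was checked only by force and pixel measurements.

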